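Tilt the serving tongs out of the half-lidded pan

ROBOT

A 7-joint arm with a two-finger parallel gripper is mounted at the origin on a cart in front of the work surface, level with it; the furniture and walls round the work are solid. World frame = base frame: x ahead of the robot, y to its left, z up, the work surface at z = 0. Lengths are in m, angles in rad, forces in N, time in s.
With the tool pointing down it reaches from about 0.4 to 0.85 m from the base axis. Payload 4.5 kg.
Tool frame: the origin (TCP) lies at the centre of the arm's flange, where the gripper is bolted on; the fingertips stand 166 mm ahead of it and the grasp point (between the pads) lies 147 mm ahead of it (r.grip_depth is the distance from the TCP to the grasp point, in m); z points along the fingers, y is the line along which they close (so a half turn about z gives the same grasp; the last joint's range is limited). The gripper opens to 88 mm and grips with 3 to 60 N. Pads are 18 mm wide; open, the fingers measure 123 mm over their backs; the gripper's body (75 mm by 187 mm) begins 45 mm behind the grasp point.
Start: joints at [1.366, 0.689, -0.195, 1.565, 0.157, 0.902, -0.215], TCP at [0.148, -0.607, 0.405] pointing down, gripper open.
Joint ranges: [-3.01, 3.01], [-0.46, 2.08], [-1.47, 1.51], [0.13, 2.56], [-1, 4.14], [0.04, 2.09], [-2.66, 2.66]. Speed limits (rad/s): [2.57, 2.57, 3.14, 3.14, 3.14, 3.14, 3.14].

INTERFACE

Orientations are given as a unit quaternion [x, y, z, w].
In Python, from plant import status, cams, r, finder gives the robot as it stands.
- The arm moves only by the tool play_rows, never from a script. Its argument "rows" is a list of rows, each a list of 7 numbers: the opening in per cent of the stroke, from 0 (shut) to 100 (fully open), then the shift along the tool's x, y, z in m, then the turn, a rotation vector about the tool's x, y, z in degrees. A call has 1 to 8 rows; each row shifts and turns the commanded pose from where the row before left it, along the tool's axes as they then stand; what a row does not reach is not made up. A row lasts 1/8 s, in which the tool goes at most 62.5 mm and 10.7 degrees, less where a joint would pass 70% of its speed; a pose out of reach is approached as far as the arm can. A call with a gripper value outside its range is refused whole. The fingers move at their own pace and stop on an object; "grip_force" is the grip in N (left out, the last holds). Time passes only in rows, so rows that do not move let the fingers close. It gives the time, the measured TCP pose, the force, the opening and the grip force at its end, in the units of the state.
- status.get_state(): the state, without advancing time (a new reading comes with each control period).
- cams.snapshot(name): name is "side" or "top"; returns the picture (420x560x3 uint8, red, green, blue); there is no depth.
- cams.camera_params(name): a dict with "vfov" (degrees; the focal length in pixels is half the picture's height over the tangent of half this angle, whatever the lens; pixels are square), "cx", "cy" (the principal point, pixels), "R" (3x3) and "t" (3): a world point X has camera coordinates R X + t. Camera axes: x right, y down, z forward; pixel columns grow to the right and rows downward; lengths in m; the calibration is good to about 2 mm. A picture is of the moment at which its call begins. camera_params takes no time and is no camera call.
- r.finish_job(): hands the job in; it is judged then, once.
Trained networks look in the newest picture that a camera, given by its name, has taken for a name from the list of things; names that differ only in an ending like _2 or _b are one class to them, and where a whole thing is asked for, a point or a joint stands for the part that bears it (a point fixed in the world has none). Each returns a list of dicts, best first, with "score" (0 to 1); they miss things now and then, are a little off and sometimes report something else, mostly with a low value. They report only what shows in the picture. A call takes as long as a camera call.
- finder.spot_in(camera, label): "at" ([x, y, z] in m, in the coordinates of the camera as it stood for that picture, good to about 4 mm: the middle of the surface that is visible of it).
- finder.regions_of(camera, label): "mask" (420x560 bool, what is visible of it).
The state is a dict: "clock": time; "q": joint angles; "qd": joint speeds; "joint_torque": joint torques, N m; "tool_pos": TCP position; "eef_rot": TCP orientation; "contact_force": force on the tool from outside, world axes, zero at the start; "moment": the same for the moment, N m; "opening": opening from 0.0 (shut) to 1.0 (fully open); "finger_force": force on a finger pad.
Only numpy, scipy, OpenCV 4.12 (cv2) and the standard library are available. Lean on these libraries where they do the work, as an engineer would, in place of code of your own. Each camera call takes 0.05 s, during which the arm holds its last target. There are 200 camera calls.

TASK

The serving tongs are needed for a customer: slide the covered pan's lid fully back and leave it open, then take the tongs out through the half opening; they are longer than it, so tilt them and draw them out heel end first. Finish holding the tongs in the gripper, level and still, both ends at least 10 cm above the pan's rim and touching nothing else; do not put them down or let go, and do not disturb the bell, the jam jar or the timer.

Things in the scene. Friction and masses are not known exactly. Their poses are not given: they have to be found in the camera images.
- pan: Black food pan, fixed to the counter; 326 mm long (own y), 202 mm wide (x) over its rim. Origin: centre of its underside, z up. Inside 300 x 176 mm, floor 4 mm above the origin, rim top at 72 mm. Grey runners on the long rims, 184 mm apart (lips) inside, reach up to 84 mm. A clear fixed plate (72 to 75 mm up) covers the -y half for good; the sliding clear plate (77 to 80 mm up) covers the +y half.
- pan_opening (a point): Centre of the +y half of the pan's mouth, 75 mm from the pan's middle, at rim height (72 mm above the counter). Its axes are the pan's. With the lid fully back the opening is 142 mm along y (+8 to +150 mm from the pan's middle) by 176 mm along x.
- lid (a joint): How far the sliding half of the lid has been pushed towards the pan's -y, over the fixed half, in m: 0 shut, 0.145 fully back (stop). Friction about 1.5 N; it stays where it is left.
- lid_grip (a point): Centre of the black grip bar standing on the sliding lid: 66 mm along the pan's x, 10 mm thick along y, 26 mm high; the point is 95 mm above the counter, 13 mm below the bar's top; the lid's plate is 80 mm up. Lid shut, it is 137 mm to +y from the pan's middle; it moves with the lid.
- tongs_center (a point): Middle of the pale steel tongs lying in the pan, 224 mm long (own y); point half-way up, about 16 mm above the pan's floor. +y points to the heel (joined end), under the sliding half of the lid. Two bowed arms, rigid, do not squeeze shut: 50 mm wide over both in the middle and 26 mm high, 36 mm wide and 22 mm high at 60 mm towards the heel. About 0.16 kg, balanced near the middle.
- tongs_heel (a point): Heel end of the tongs, 110 mm from their middle, half-way up; 18 mm wide and high here. As they lie, the heel is about 5 mm lower than the tips.
- tongs_tips (a point): Tip end of the tongs, 114 mm from their middle the other way, half-way up; 28 mm wide over both tips and 31 mm high here. It starts under the fixed half of the lid.
- bell: Counter bell, 62 mm wide, 48 mm high, bystander to the left of the pan; origin under its centre.
- jam_jar: Small jam jar, 45 mm wide, 50 mm high, bystander to the left of the pan; origin under its centre.
- timer: White kitchen timer standing on its edge, 65 mm wide, 32 mm thick, 64 mm high, bystander to the left of the pan; origin under its centre.

How it is judged:
On the way, in this order (a step that is already met when the one before it is completed fails the run):
1. the lid is slid fully back (value of joint lid above 0.132 m), for 0.2 s.
2. the tongs' heel comes up through the opening while their tips are still inside the pan (z of tongs_heel in the frame of pan above 0.085 m and z of tongs_tips in the frame of pan below 0.068 m), for 0.05 s.
At the end, for the whole second after the job is handed in: The gripper still holds the tongs, level within 17 degrees and at rest, both ends at least 100 mm above the pan's rim (0.172 m above the counter), touching neither the pan nor its lid; the lid is still open, at least 125 of its 145 mm (height (world z) of each of tongs_heel, tongs_tips above 0.172 m and angle between tongs's own z axis and vertical below 0.3 rad and contact force between tongs and the fingers above 2 N and contact force between tongs and pan below 0.1 N and linear speed of tongs below 0.03 m/s and angular speed of tongs below 0.2 rad/s and value of joint lid above 0.125 m); the arm keeps its last pose, push and grip.
It fails at once if the bell, jam jar or timer is pushed more than 15 mm (distance of any of bell, jam_jar, timer from where it was at the start of the episode above 0.015 m).
It also fails if it takes over 51 s, if anything falls off the work surface, if the arm or the gripper's body presses on something with over 40 N, if the wrist force passes 120 N, or if a joint passes its speed limit or range.

## Working session

There is one attempt and no reset: what is moved stays moved. The work goes in short steps, Python scripts to look and compute and a tool call to move; the robot and the scene stay as the last step left them, time stands still between calls to the robot, and variables do not carry over. Pictures are saved under pics/ and viewed, at most 10 in all, crops included, and the job is handed in when it is done.

Besides the shell and the picture viewer there is one more tool, called after "Request:" in YAML: its name, and indented under it one key for each argument. play_rows: Moves the arm, as the interface text tells. Its arguments: {"type":"object","properties":{"rows":{"type":"array","items":{"type":"array","items":{"type":"number"}}},"grip_force":{"type":"number"}},"required":["rows"]}

```bash
mkdir -p pics; ls; cat > h.py <<'E'
import numpy as np, cv2
from plant import status, cams, r, finder
from scipy.spatial.transform import Rotation as Ro
def w(cam,p):
    c=cams.camera_params(cam); return np.array(c["R"]).T@(np.array(p)-np.array(c["t"]))
def spot(cam,l):
    return [(round(d["score"],2),w(cam,d["at"]).round(3).tolist()) for d in finder.spot_in(cam,l)[:2]]
def K(cam):
    c=cams.camera_params(cam); return 210/np.tan(np.radians(c["vfov"])/2),c
def px(cam,P):
    f,c=K(cam); q=np.array(c["R"])@np.array(P)+np.array(c["t"]); return np.array([f*q[0]/q[2]+c["cx"],f*q[1]/q[2]+c["cy"]])
def at_z(cam,u,v,z):
    f,c=K(cam); R=np.array(c["R"]); o=-R.T@np.array(c["t"]); d=R.T@np.array([(u-c["cx"])/f,(v-c["cy"])/f,1]); return o+d*(z-o[2])/d[2]
def snap(cam,name=None):
    im=cams.snapshot(cam)
    if name: cv2.imwrite(f"pics/{name}.png",im[:,:,::-1])
    return im
E
python3 - <<'E'
from h import *
for c in("top","side"):
    snap(c,c+"0")
    for l in("pan","lid_grip","tongs_center","bell","jam_jar","timer"): print(c,l,spot(c,l))
    print(-np.array(cams.camera_params(c)["R"]).T@np.array(cams.camera_params(c)["t"]))
s=status.get_state();print(s["clock"],s["tool_pos"],s["eef_rot"],Ro.from_quat(s["eef_rot"]).as_matrix().round(3))
E
```

```text
pics
top pan [(0.64, [0.526, 0.116, 0.079]), (0.64, [0.506, 0.403, 0.065])]
top lid_grip [(0.58, [0.509, 0.176, 0.079])]
top tongs_center []
top bell [(0.86, [0.412, 0.376, 0.029]), (0.63, [0.523, 0.116, 0.081])]
top jam_jar [(0.64, [0.61, 0.382, 0.046])]
top timer [(0.84, [0.504, 0.399, 0.065])]
[0.38593733 0.16965358 0.97823114]
side pan [(0.88, [0.507, 0.221, 0.078])]
side lid_grip [(0.8, [0.503, 0.19, 0.076])]
side tongs_center []
side bell []
side jam_jar []
side timer [(0.9, [0.506, 0.416, 0.046])]
[0.14987691 1.00970555 0.48984163]
0.7 [ 0.14783847 -0.60727043  0.40475048] [9.92881229e-01 1.19108617e-01 1.41708281e-05 4.19573426e-05] [[ 0.972  0.237  0.   ]
 [ 0.237 -0.972 -0.   ]
 [ 0.     0.    -1.   ]]
```

```bash
python3 -c "
import cv2,numpy as np
a=cv2.imread('pics/top0.png');b=cv2.imread('pics/side0.png');print(a.shape)"
```

```text
(420, 560, 3)
```

View pics/top0.png

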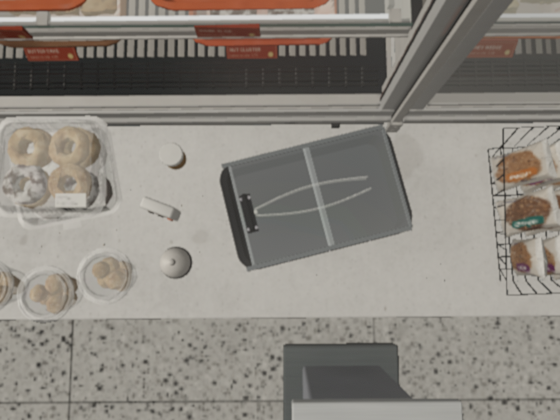

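View pics/side0.png

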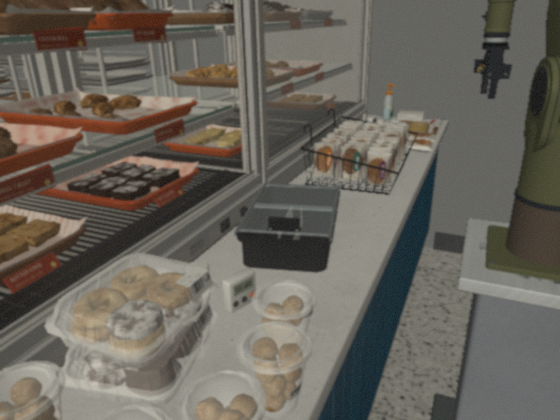

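The top view shows the pan with corners about (222,168), (383,127), (411,226), (248,268). The grip bar is at (249,213), the tongs' heel at (256,212) and the tips near (369,183). The bystanders are to the left at (172,155), (160,208) and (175,262). The glass case front runs along row ~120.

```bash
python3 - <<'E'
from h import *
for u,v in [(222,168),(383,127),(411,226),(248,268)]: print("corner z.078",at_z("top",u,v,.078).round(3))
im=snap("top")
for l in("pan","lid_grip"):
    d=finder.regions_of("top",l)
    for k in d[:2]:
        m=k["mask"].astype(np.uint8); c=max(cv2.findContours(m,0,2)[0],key=cv2.contourArea); rr=cv2.minAreaRect(c); print(l,k["score"],m.sum(),rr,cv2.boxPoints(rr).round(1).tolist())
print("heel",at_z("top",256,212,.018),"tips",at_z("top",367,178,.021),at_z("top",370,188,.021))
print("glass foot",at_z("top",300,122,0.0),at_z("top",300,122,0.1), "front edge",at_z("top",300,317,0))
print("bar",at_z("top",249,213,.108))
cv2.imwrite("pics/z1.png",cv2.resize(im[110:285,140:430],None,fx=2.7,fy=2.7,interpolation=2)[:,:,::-1])
E
```

```text
corner z.078 [0.58  0.284 0.078]
corner z.078 [ 0.654 -0.012  0.078]
corner z.078 [ 0.471 -0.056  0.078]
corner z.078 [0.398 0.236 0.078]
pan 0.95 19658 ((314.7059326171875, 197.8235321044922), (112.05144500732422, 180.44650268554688), 75.96376037597656) [[213.60000610351562, 165.39999389648438], [388.6000061035156, 121.5999984741211], [415.79998779296875, 230.3000030517578], [240.8000030517578, 274.1000061035156]]
lid_grip 0.85 8500 ((280.4243469238281, 205.73348999023438), (101.66154479980469, 85.07691955566406), 75.74996948242188) [[226.6999969482422, 166.89999389648438], [309.1000061035156, 146.0], [334.20001220703125, 244.5], [251.6999969482422, 265.5]]
heel [0.50588755 0.22539315 0.018     ] tips [0.57013425 0.01071733 0.021     ] [0.55051097 0.00546817 0.021     ]
glass foot [0.68913644 0.13825897 0.        ] [0.65814181 0.1414683  0.1       ] front edge [0.3054003  0.14242287 0.        ]
bar [0.49297815 0.23237127 0.108     ]
```

View pics/z1.png

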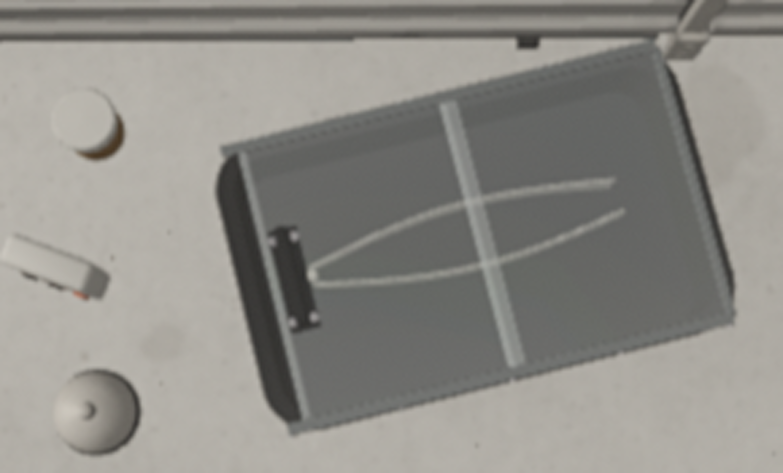

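The crop shows the pan's black rim ends at x≈217–270 (left) and 680–733 (right), and the bar's top strip around (283,282). The tongs lie roughly along the pan's axis, with the heel close by the bar. I'll fit the pan pose with a model overlay.

```bash
python3 - <<'E'
from h import *
from scipy.optimize import least_squares
cr=lambda a:np.array(a)/2.7+[140,110]
# (crop px, axis, value, z): point at plane z has pan coord[axis]=value
obs=[((217,190),1,.163,.072),((268,412),1,.163,.072),((680,85),1,-.163,.072),((733,290),1,-.163,.072),
((222,148),0,.101,.084),((655,42),0,.101,.084),((735,318),0,-.101,.084),((290,432),0,-.101,.084)]
P=[(at_z("top",*cr(p),z)[:2],a,v) for p,a,v,z in obs]
def loc(t,q): c,s=np.cos(t[2]),np.sin(t[2]); d=q-t[:2]; return np.array([c*d[0]+s*d[1],-s*d[0]+c*d[1]])
f=lambda t:[loc(t,q)[a]-v for q,a,v in P]
s=least_squares(f,[.526,.113,.24]); t=s.x; print(t,np.degrees(t[2]),(np.array(s.fun)*1000).round(1))
for n,p,z in [("heel",(313,274),.018),("tipA",(614,182),.021),("tipB",(624,211),.021),("barL",(270,230),.108),("barL2",(297,332),.108),("lidedge",(243,152),.08),("lidedge2",(303,418),.08),("stripL",(441,105),.08),("stripL2",(512,367),.08),("glass",(300,40),.0)]:
    q=at_z("top",*cr(p),z); print(n,q.round(4),loc(t,q[:2]).round(4))
im=cams.snapshot("top").copy()
c,sn=np.cos(t[2]),np.sin(t[2])
def W(x,y,z): return [t[0]+c*x-sn*y,t[1]+sn*x+c*y,z]
big=cv2.resize(im[110:285,140:430],None,fx=2.7,fy=2.7,interpolation=2)[:,:,::-1].copy()
def poly(pts,col): cv2.polylines(big,[np.array([((px("top",W(*p))-[140,110])*2.7).round() for p in pts],np.int32)],True,col,1)
poly([(.101,.163,.072),(.101,-.163,.072),(-.101,-.163,.072),(-.101,.163,.072)],(0,0,255))
poly([(.033,.142,.108),(.033,.132,.108),(-.033,.132,.108),(-.033,.142,.108)],(0,255,0))
poly([(.033,.142,.08),(.033,.132,.08),(-.033,.132,.08),(-.033,.142,.08)],(255,255,0))
poly([(.088,.15,.072),(.088,-.15,.072),(-.088,-.15,.072),(-.088,.15,.072)],(255,0,255))
cv2.imwrite("pics/ov.png",big)
E
```

```text
[0.52508145 0.11411125 0.23692694] 13.57491358993393 [-2.2 -1.2  0.1  3.3 -3.9 -3.6  4.6  2.9]
heel [0.5069 0.2255 0.018 ] [0.0085 0.1126]
tipA [0.5713 0.0099 0.021 ] [ 0.0205 -0.1121]
tipB [0.5502 0.0033 0.021 ] [-0.0016 -0.1136]
barL [0.5245 0.2482 0.108 ] [0.0309 0.1305]
barL2 [0.4581 0.2306 0.108 ] [-0.0378  0.1289]
lidedge [0.5823 0.2691 0.08  ] [0.092  0.1372]
lidedge2 [0.4036 0.2285 0.08  ] [-0.0912  0.1397]
stripL [0.6137 0.1353 0.08  ] [ 0.0911 -0.0002]
stripL2 [0.4362 0.0905 0.08  ] [-0.092  -0.0021]
glass [0.6841 0.2362 0.    ] [0.1832 0.0813]
```

View pics/ov.png

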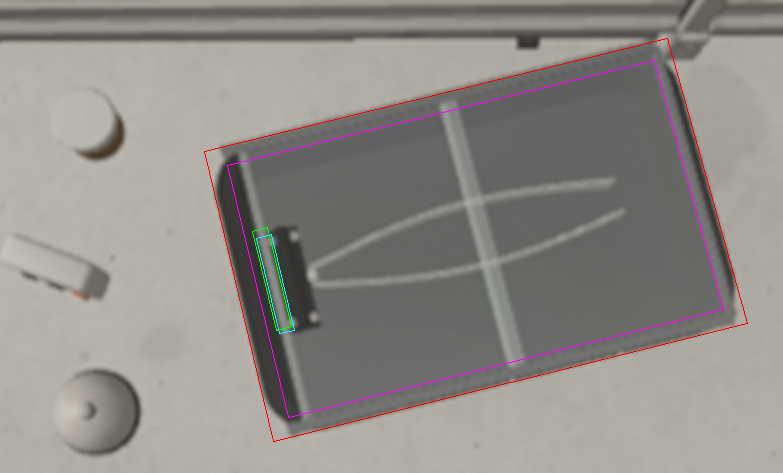

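The overlay fits the ends to ~3 mm. The bar sits about 11 mm nearer the middle than "shut" predicts, so I'll use the bar where I see it, (0.493, 0.232). Tool x already lies along the pan's x, so the fingers can straddle the bar. Moving over by way of a point in front of the robot.

Request:
play_rows:
  rows:
    - [100,0.046,-0.028,0,0,0,0]
    - [100,0.046,-0.028,0,0,0,0]
    - [100,0.046,-0.028,0,0,0,0]
    - [100,0.046,-0.028,0,0,0,0]
    - [100,0.046,-0.028,0,0,0,0]
    - [100,0.046,-0.028,0,0,0,0]
    - [100,0.046,-0.028,0,0,0,0]
    - [100,0.046,-0.028,0,0,0,0]
  grip_force: 20

```text
clock: 1.9
tool_pos: [0.4536, -0.3013, 0.4049]
eef_rot: [0.993, 0.119, 0.0, 0.0]
contact_force: [1.0, -0.4, -0.3]
opening: 0.995
finger_force: 0.0
```

```bash
cat >> h.py <<'E'
def to(*P):
    "delta in tool axes from measured TCP to P"
    s=status.get_state(); R=Ro.from_quat(s["eef_rot"]); return R.inv().apply(np.array(P)-s["tool_pos"]).round(4)
PAN=np.array([.525,.114]);YAW=np.radians(13.6)
def W(x,y,z): c,s=np.cos(YAW),np.sin(YAW); return [PAN[0]+c*x-s*y,PAN[1]+s*x+c*y,z]
def L(p): c,s=np.cos(YAW),np.sin(YAW); d=np.array(p[:2])-PAN; return np.array([c*d[0]+s*d[1],-s*d[0]+c*d[1],p[2]]).round(4)
E
python3 - <<'E'
from h import *
s=status.get_state();print(s["clock"],s["tool_pos"],Ro.from_quat(s["eef_rot"]).as_matrix().round(3),s["q"])
print(to(.493,.232,.33),to(.493,.232,.254))
E
```

```text
1.9 [ 0.45359505 -0.30129763  0.40494484] [[ 0.972  0.236  0.001]
 [ 0.236 -0.972 -0.   ]
 [ 0.     0.001 -1.   ]] [ 0.59548713  0.58147909 -0.15209645  1.81140087  0.12172756  0.75706426
 -0.95264743]
[ 0.1643 -0.5089  0.0747] [ 0.1643 -0.5089  0.1507]
```

Request:
play_rows:
  rows:
    - [100,0.018,-0.056,0,0,0,0]
    - [100,0.018,-0.056,0,0,0,0]
    - [100,0.018,-0.056,0,0,0,0]
    - [100,0.018,-0.056,0,0,0,0]
    - [100,0.018,-0.056,0.01,0,0,0]
    - [100,0.018,-0.056,0.02,0,0,0]
    - [100,0.018,-0.056,0.02,0,0,0]
    - [100,0.018,-0.056,0.02,0,0,0]

```text
clock: 2.9
tool_pos: [0.4866, 0.1687, 0.3343]
eef_rot: [0.993, 0.119, 0.001, -0.0]
contact_force: [0.1, -0.8, 0.2]
opening: 1.004
finger_force: 0.0
```

Request:
play_rows:
  rows:
    - [100,0.018,-0.056,0,0,0,0]
    - [100,0,0,0,0,0,0]

```text
clock: 3.15
tool_pos: [0.4899, 0.2318, 0.3345]
eef_rot: [0.992, 0.124, 0.001, -0.002]
contact_force: [0.5, -0.6, 0.1]
opening: 1.002
finger_force: 0.0
```

```bash
python3 - <<'E'
from h import *
s=status.get_state();print(s["clock"],s["tool_pos"],L(s["tool_pos"]),to(.493,.232,.254))
im=snap("side"); a=cv2.resize(im[0:300,180:400],None,fx=2,fy=2)
for x,y,z,c in [(.493,.232,.108,(255,0,0)),W(0,.137,.108)+[(0,255,0)]]:
    u=(px("side",[x,y,z])-[180,0])*2; cv2.circle(a,(int(u[0]),int(u[1])),3,c,-1)
cv2.imwrite("pics/s1.png",a[:,:,::-1])
E
```

```text
3.15 [0.48989824 0.23184463 0.3345382 ] [-0.0064  0.1228  0.3345] [0.0029 0.001  0.0805]
```

View pics/s1.png

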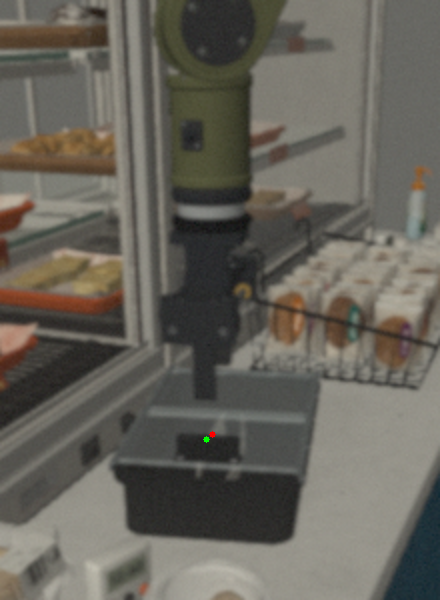

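The side view shows the gripper above the bar, whose top is at (210,434) in the crop. My red mark sits on it. The body's narrow side (75 mm) lies along tool x, so its 187 mm lies along the closing axis. Descending, gripping the bar and sliding.

Request:
play_rows:
  rows:
    - [100,0.003,0,0.03,0,0,0]
    - [100,0,0,0.03,0,0,0]
    - [100,0,0,0.018,0,0,0]
    - [100,0,0,0,0,0,0]

```text
clock: 3.7
tool_pos: [0.4934, 0.2242, 0.2559]
eef_rot: [0.993, 0.118, -0.001, 0.001]
contact_force: [-0.3, -0.2, -0.7]
opening: 1.002
finger_force: 0.0
```

Request:
play_rows:
  rows:
    - [0,0,0,0,0,0,0]
    - [0,0,0,0,0,0,0]
    - [0,0,0,0,0,0,0]
    - [0,0,0,0,0,0,0]
    - [0,0,0,0,0,0,0]
    - [0,0,0,0,0,0,0]

```text
clock: 4.45
tool_pos: [0.4935, 0.2262, 0.2567]
eef_rot: [0.993, 0.119, 0.0, 0.0]
contact_force: [-0.6, 0.5, 0.4]
opening: 0.342
finger_force: 0.0
```

```bash
python3 - <<'E'
from h import *
s=status.get_state();print(s["clock"],s["tool_pos"],L(s["tool_pos"]),s["opening"],s["contact_force"],s["finger_force"], Ro.from_quat(s["eef_rot"]).as_matrix().round(3))
E
```

```text
4.45 [0.49351037 0.22617085 0.25671718] [-0.0042  0.1164  0.2567] 0.34230777613624847 [-0.62639029  0.49207273  0.35358541] 0.0 [[ 0.972  0.237  0.   ]
 [ 0.237 -0.972 -0.   ]
 [ 0.     0.    -1.   ]]
```

Request:
play_rows:
  rows:
    - [0,0,0,0,0,0,0]
    - [0,0,0,0,0,0,0]
    - [0,0,0,0,0,0,0]
    - [0,0,0,0,0,0,0]

```text
clock: 4.95
tool_pos: [0.4935, 0.2263, 0.2567]
eef_rot: [0.993, 0.119, -0.0, -0.0]
contact_force: [-0.7, -0.1, -0.7]
opening: 0.112
finger_force: 20.0
```

Request:
play_rows:
  rows:
    - [0,0,0.015,0,0,0,0]
    - [0,0,0.02,0,0,0,0]
    - [0,0,0.02,0,0,0,0]
    - [0,0,0.02,0,0,0,0]
    - [0,0,0.02,0,0,0,0]
    - [0,0,0.02,0,0,0,0]
    - [0,0,0.005,0,0,0,0]
    - [0,0,0,0,0,0,0]

```text
clock: 5.95
tool_pos: [0.5223, 0.1084, 0.2567]
eef_rot: [0.993, 0.118, 0.0, 0.001]
contact_force: [2.7, -1.1, -1.9]
opening: 0.112
finger_force: 20.1
```

Request:
play_rows:
  rows:
    - [0,0,0.006,0,0,0,0]
    - [0,0,0.006,0,0,0,0]
    - [0,0,0,0,0,0,0]

```text
clock: 6.32
tool_pos: [0.5234, 0.1038, 0.2567]
eef_rot: [0.992, 0.122, -0.0, -0.004]
contact_force: [-3.2, 13.0, -0.8]
opening: 0.112
finger_force: 20.1
```

```bash
python3 - <<'E'
from h import *
s=status.get_state();print(s["clock"],s["tool_pos"],L(s["tool_pos"]),s["opening"],s["contact_force"],s["finger_force"])
E
```

```text
6.325 [0.52344059 0.10376605 0.25668287] [-0.0039 -0.0096  0.2567] 0.11199432771146658 [-3.22960773 13.04387286 -0.83366744] 20.101843096977063
```

The lid hit its stop: 13 N, with the bar at pan y ≈ −10 mm against −8 mm predicted. Releasing and rising.

Request:
play_rows:
  rows:
    - [60,0,-0.005,0,0,0,0]
    - [60,0,0,0,0,0,0]
    - [60,0,0,0,0,0,0]
    - [60,0,0,-0.03,0,0,0]
    - [80,-0.03,0,-0.06,0,0,0]
    - [100,-0.05,0,-0.02,0,0,0]
    - [100,-0.06,0,0,0,0,0]
    - [100,0,0,0,0,0,0]

```text
clock: 7.32
tool_pos: [0.3837, 0.0675, 0.3626]
eef_rot: [0.993, 0.119, -0.005, 0.002]
contact_force: [0.2, 0.1, -0.0]
opening: 0.986
finger_force: 0.0
```

```bash
python3 - <<'E'
from h import *
s=status.get_state();print(s["clock"],s["tool_pos"],L(s["tool_pos"]),s["opening"],s["contact_force"],s["q"])
im=snap("top","t2");
for l in("tongs_center","tongs_heel","lid_grip"):
    print(l,[(a,p,L(p)) for a,p in spot("top",l)])
cv2.imwrite("pics/z2.png",cv2.resize(im[110:285,140:430],None,fx=2.7,fy=2.7,interpolation=2)[:,:,::-1])
E
```

```text
7.325 [0.38369767 0.06752671 0.36260778] [-0.1483 -0.0119  0.3626] 0.9858067877100545 [ 0.22475018  0.11676444 -0.00138742] [-0.22593689  0.48788767 -0.10012478  2.28206355  0.12816203  0.3863357
 -1.76687218]
tongs_center [(0.66, [0.507, 0.176, 0.019], array([-0.0029,  0.0645,  0.019 ]))]
tongs_heel [(0.59, [0.507, 0.174, 0.024], array([-0.0034,  0.0626,  0.024 ]))]
lid_grip [(0.68, [0.539, 0.05, 0.083], array([-0.0014, -0.0655,  0.083 ])), (0.4, [0.533, 0.109, 0.08], array([ 0.0066, -0.0067,  0.08  ]))]
```

View pics/z2.png

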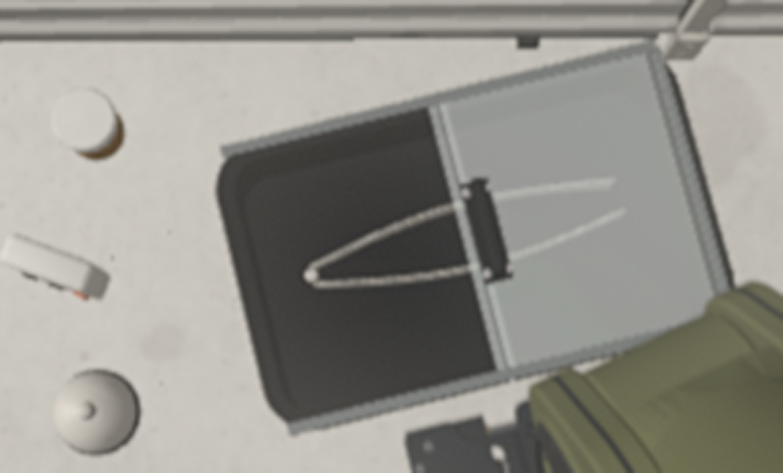

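The lid is open; the plate edge runs from (430,108) to (495,370). The tongs show in the opening, with the heel at (308,273) and the arms leaving under the plate at about (463,205) and (475,266).

```bash
python3 - <<'E'
from h import *
cr=lambda a:np.array(a)/2.7+[140,110]
for n,p,z in [("heel",(304,273),.018),("u",(400,226),.022),("l",(404,281),.022),("u2",(455,206),.022),("l2",(462,268),.022),("tA",(614,182),.021),("tB",(624,211),.021),("edge",(430,108),.08),("edge2",(495,370),.08)]:
    q=at_z("top",*cr(p),z); print(n,q.round(4),L(q))
a=at_z("top",*cr((304,273)),.018); b=(at_z("top",*cr((614,182)),.021)+at_z("top",*cr((624,211)),.021))/2
d=(a-b)[:2]; print(np.linalg.norm(d), "axis yaw deg (own y vs pan y)", np.degrees(np.arctan2(-d[0],d[1])))
G=a[:2]-d/np.linalg.norm(d)*.080; print("G",G,L([*G,.02]))
print(Ro.from_quat(status.get_state()["eef_rot"]).as_matrix().round(3))
E
```

```text
heel [0.5077 0.2319 0.018 ] [0.0109 0.1187 0.018 ]
u [0.5404 0.1633 0.022 ] [0.0266 0.0443 0.022 ]
l [0.5009 0.1608 0.022 ] [-0.0124  0.0511  0.022 ]
u2 [0.5546 0.1239 0.022 ] [0.0311 0.0027 0.022 ]
l2 [0.5099 0.1195 0.022 ] [-0.0134  0.0089  0.022 ]
tA [0.5713 0.0099 0.021 ] [ 0.0205 -0.1121  0.021 ]
tB [0.5502 0.0033 0.021 ] [-0.0015 -0.1135  0.021 ]
edge [0.6117 0.1428 0.08  ] [0.091  0.0076 0.08  ]
edge2 [0.4343 0.1017 0.08  ] [-0.091   0.0094  0.08  ]
0.23150144741422835 axis yaw deg (own y vs pan y) 13.257439798970081
G [0.52600524 0.15408156] [0.0104 0.0387 0.02  ]
[[ 0.972  0.236  0.002]
 [ 0.236 -0.972  0.001]
 [ 0.002  0.    -1.   ]]
```

Request:
play_rows:
  rows:
    - [100,0.053,-0.018,0,0,0,0]
    - [100,0.053,-0.018,0,0,0,0]
    - [100,0.052,-0.018,0,0,0,0]
    - [100,0,0,0,0,0,10]
    - [100,0,0,0,0,0,10]
    - [100,0,0,0,0,0,10]
    - [100,0,0,0,0,0,10]
    - [100,0,0,0,0,0,10]

```text
clock: 8.52
tool_pos: [0.5315, 0.1604, 0.3623]
eef_rot: [0.949, -0.314, 0.001, -0.0]
contact_force: [0.3, 0.4, 0.8]
opening: 1.002
finger_force: 0.0
```

Request:
play_rows:
  rows:
    - [100,0,0,0,0,0,10]
    - [100,0,0,0,0,0,10]
    - [100,0,0,0,0,0,10]
    - [100,0,0,0,0,0,10]
    - [100,0,0,0,0,0,0]

```text
clock: 9.15
tool_pos: [0.5311, 0.161, 0.362]
eef_rot: [0.787, -0.617, 0.001, 0.001]
contact_force: [-0.1, -0.6, 0.0]
opening: 0.999
finger_force: 0.0
```

```bash
python3 - <<'E'
from h import *
s=status.get_state();R=Ro.from_quat(s["eef_rot"]);print(s["clock"],s["tool_pos"],L(s["tool_pos"]),s["q"],R.as_matrix().round(3))
print(to(*W(.0095,.042,.192)), np.degrees((R.inv()*Ro.from_matrix(np.array([[np.sin(YAW),-np.cos(YAW),0],[-np.cos(YAW),-np.sin(YAW),0],[0,0,-1]]).T.T)).as_rotvec()).round(2))
E
```

```text
9.15 [0.53111476 0.16097015 0.36199906] [0.017  0.0442 0.362 ] [-0.74474719  0.74789128  0.65040935  1.84951371 -0.63342351  0.76210745
 -2.64752156] [[ 0.239 -0.971  0.001]
 [-0.971 -0.239 -0.003]
 [ 0.003 -0.    -1.   ]]
[0.0016 0.0076 0.17  ] [-0.02 -0.2   0.26]
```

Joint 7 is almost at its limit this way round. I'll use the opposite half turn, which gives the same grasp.

Request:
play_rows:
  rows:
    - [100,0,0,0,0,0,-10]
    - [100,0,0,0,0,0,-10]
    - [100,0,0,0,0,0,-10]
    - [100,0,0,0,0,0,-10]
    - [100,0,0,0,0,0,-10]
    - [100,0,0,0,0,0,-10]
    - [100,0,0,0,0,0,-10]
    - [100,0,0,0,0,0,-10]

```text
clock: 10.15
tool_pos: [0.531, 0.1603, 0.3629]
eef_rot: [0.999, 0.037, 0.001, -0.001]
contact_force: [0.4, -0.0, -0.3]
opening: 1.004
finger_force: 0.0
```

Request:
play_rows:
  rows:
    - [100,0,0,0,0,0,-10]
    - [100,0,0,0,0,0,-10]
    - [100,0,0,0,0,0,-10]
    - [100,0,0,0,0,0,-10]
    - [100,0,0,0,0,0,-10]
    - [100,0,0,0,0,0,-10]
    - [100,0,0,0,0,0,-10]
    - [100,0,0,0,0,0,-10]

```text
clock: 11.15
tool_pos: [0.5312, 0.1602, 0.3634]
eef_rot: [0.742, 0.671, 0.002, 0.0]
contact_force: [-0.5, 0.0, 0.2]
opening: 0.997
finger_force: 0.0
```

Request:
play_rows:
  rows:
    - [100,0,0,0,0,0,-10]
    - [100,0,0,0,0,0,-10]
    - [100,0,0,0,0,0,0]

```text
clock: 11.52
tool_pos: [0.5311, 0.1599, 0.3632]
eef_rot: [0.618, 0.786, 0.002, 0.0]
contact_force: [-0.2, 0.2, -0.1]
opening: 1.001
finger_force: 0.0
```

```bash
cat >> h.py <<'E'
def rep(phi=0,P=None):
    "state; rotvec(deg, tool) to the wanted pose: tool x=+pan y, y=+pan x, leaning phi deg heel-up"
    s=status.get_state();R=Ro.from_quat(s["eef_rot"]);c,n=np.cos(YAW),np.sin(YAW)
    T=Ro.from_matrix(np.array([[-n,c,0],[c,n,0],[0,0,-1]]))*Ro.from_rotvec([0,np.radians(phi),0])
    print("t",s["clock"],"tcp",np.round(s["tool_pos"],4),"loc",L(s["tool_pos"]),"q",np.round(s["q"],2),"F",np.round(s["contact_force"],1),"op",round(s["opening"],3),"ff",round(s["finger_force"],1))
    print("tool x",R.as_matrix()[:,0].round(3),"z",R.as_matrix()[:,2].round(3),"turn",np.degrees((R.inv()*T).as_rotvec()).round(2), "G loc",L(s["tool_pos"]+.147*R.as_matrix()[:,2]))
    if P is not None: print("shift",to(*P))
E
python3 -c "
from h import *
rep(0,W(.0095,.042,.192))"
```

```text
t 11.525 tcp [0.5311 0.1599 0.3632] loc [0.0167 0.0432 0.3632] q [-0.2   0.66 -0.28  1.82  0.27  0.69 -0.4 ] F [-0.2  0.2 -0.1] op 1.001 ff 0.0
tool x [-0.237  0.972  0.002] z [ 0.003  0.002 -1.   ] turn [ 0.18 -0.09  0.09] G loc [0.0171 0.0434 0.2162]
shift [-0.0015 -0.0077  0.1712]
```

Request:
play_rows:
  rows:
    - [100,-0.002,-0.008,0.03,0,0,0]
    - [100,0,0,0.04,0,0,0]
    - [100,0,0,0.04,0,0,0]
    - [100,0,0,0.03,0,0,0]
    - [100,0,0,0.02,0,0,0]
    - [100,0,0,0.011,0,0,0]
    - [100,0,0,0,0,0,0]

```text
clock: 12.4
tool_pos: [0.5231, 0.1563, 0.1914]
eef_rot: [0.618, 0.786, 0.0, -0.0]
contact_force: [-0.2, 0.0, 0.2]
opening: 0.998
finger_force: 0.0
```

Request:
play_rows:
  rows:
    - [100,0,0,0.003,0,0,0]
    - [100,0,0,0,0,0,0]

```text
clock: 12.65
tool_pos: [0.5232, 0.1562, 0.1892]
eef_rot: [0.618, 0.786, 0.001, 0.0]
contact_force: [0.0, -0.2, 0.3]
opening: 1.002
finger_force: 0.0
```

```bash
python3 -c "
from h import *
rep(0,W(.0095,.042,.188))"
```

```text
t 12.65 tcp [0.5232 0.1562 0.1892] loc [0.0082 0.0414 0.1892] q [-0.29  0.93 -0.14  1.94  0.38  0.29 -0.5 ] F [ 0.  -0.2  0.3] op 1.002 ff 0.0
tool x [-0.236  0.972  0.   ] z [ 0.001  0.    -1.   ] turn [ 0.07 -0.01  0.07] G loc [0.0084 0.0414 0.0422]
shift [0.0006 0.0013 0.0012]
```

Request:
play_rows:
  rows:
    - [100,0,0,0.002,0,0,0]
    - [100,0,0,0,0,0,0]

```text
clock: 12.9
tool_pos: [0.523, 0.1561, 0.1867]
eef_rot: [0.618, 0.786, 0.0, 0.0]
contact_force: [0.6, -0.2, 0.1]
opening: 1.003
finger_force: 0.0
```

Request:
play_rows:
  rows:
    - [100,0,0,0.002,0,0,0]
    - [100,0,0,0,0,0,0]

```text
clock: 13.15
tool_pos: [0.5229, 0.1561, 0.1845]
eef_rot: [0.618, 0.786, -0.0, -0.0]
contact_force: [0.1, -0.5, -0.3]
opening: 0.997
finger_force: 0.0
```

No contact yet. I'll shift 8 mm towards the heel to clear the lid plate's edge, then go a little lower.

Request:
play_rows:
  rows:
    - [100,0.009,0.001,0,0,0,0]
    - [100,0,0,0.002,0,0,0]
    - [100,0,0,0,0,0,0]

```text
clock: 13.52
tool_pos: [0.5213, 0.1655, 0.1823]
eef_rot: [0.617, 0.787, -0.0, -0.0]
contact_force: [-2.9, -0.2, -0.2]
opening: 0.998
finger_force: 0.0
```

Request:
play_rows:
  rows:
    - [100,0,0,0.002,0,0,0]
    - [100,0,0,0,0,0,0]

```text
clock: 13.78
tool_pos: [0.5214, 0.1649, 0.1803]
eef_rot: [0.618, 0.786, -0.001, -0.0]
contact_force: [-2.6, 0.2, -1.4]
opening: 1.001
finger_force: 0.0
```

Request:
play_rows:
  rows:
    - [100,0,0,0.002,0,0,0]
    - [100,0,0,0,0,0,0]

```text
clock: 14.02
tool_pos: [0.5215, 0.1648, 0.1783]
eef_rot: [0.618, 0.786, -0.001, -0.0]
contact_force: [-3.4, -0.2, -0.4]
opening: 1.003
finger_force: 0.0
```

Grasp point at z≈0.031: deep enough, with only a light 3 N side touch. Closing.

Request:
play_rows:
  rows:
    - [0,0,0,0,0,0,0]
    - [0,0,0,0,0,0,0]
    - [0,0,0,0,0,0,0]
    - [0,0,0,0,0,0,0]
    - [0,0,0,0,0,0,0]
    - [0,0,0,0,0,0,0]
    - [0,0,0,0,0,0,0]
  grip_force: 35

```text
clock: 14.9
tool_pos: [0.5215, 0.1648, 0.1785]
eef_rot: [0.618, 0.786, -0.001, -0.0]
contact_force: [-5.0, -1.7, -2.2]
opening: 0.465
finger_force: 34.7
```

```bash
python3 -c "
from h import *
rep(0)"
```

```text
t 14.9 tcp [0.5215 0.1648 0.1785] loc [0.0085 0.0502 0.1785] q [-0.32  0.95 -0.12  1.93  0.38  0.28 -0.52] F [-5.  -1.7 -2.2] op 0.465 ff 34.7
tool x [-0.236  0.972 -0.001] z [-0.001 -0.001 -1.   ] turn [-0.06  0.03  0.08] G loc [0.0084 0.0501 0.0315]
```

Opening 0.465 × 88 = 41 mm, which matches the tongs' width ~45 mm heelward of the middle. Now working out the tilt-and-draw path.

```bash
python3 - <<'E'
import numpy as np
wp=[(0,.115,.018),(0,.130,.043),(8,.140,.06),(18,.143,.094),(24,.155,.115),(28,.175,.135),(28,.215,.160),(28,.235,.172),(28,.245,.235),(14,.25,.27),(0,.25,.285)]
def T(p):
    f=np.radians(p[0]);u=np.array([np.cos(f),np.sin(f)]);n=np.array([-u[1],u[0]]);return np.array(p[1:])-.065*u+.1605*n
for a,b in zip(wp,wp[1:]):
    d=T(b)-T(a)
    N=2;o=[]
    for k in range(N):
        pa=np.array(a)+(np.array(b)-a)*k/N; pb=np.array(a)+(np.array(b)-a)*(k+1)/N
        d=T(pb)-T(pa);f=np.radians(pa[0]);u=np.array([np.cos(f),np.sin(f)]);n=np.array([-u[1],u[0]])
        o.append((round(d@u,3),round(-d@n,3),round(pb[0]-pa[0],1)))
    print(a,b,T(b).round(3),"rows x,z,ry",o)
E
```

```text
(0, 0.115, 0.018) (0, 0.13, 0.043) [0.065 0.204] rows x,z,ry [(np.float64(0.007), np.float64(-0.013), np.float64(0.0)), (np.float64(0.008), np.float64(-0.013), np.float64(0.0))]
(0, 0.13, 0.043) (8, 0.14, 0.06) [0.053 0.21 ] rows x,z,ry [(np.float64(-0.006), np.float64(-0.004), np.float64(4.0)), (np.float64(-0.005), np.float64(-0.003), np.float64(4.0))]
(8, 0.14, 0.06) (18, 0.143, 0.094) [0.032 0.227] rows x,z,ry [(np.float64(-0.01), np.float64(-0.01), np.float64(5.0)), (np.float64(-0.008), np.float64(-0.01), np.float64(5.0))]
(18, 0.143, 0.094) (24, 0.155, 0.115) [0.03  0.235] rows x,z,ry [(np.float64(0.001), np.float64(-0.005), np.float64(3.0)), (np.float64(0.001), np.float64(-0.004), np.float64(3.0))]
(24, 0.155, 0.115) (28, 0.175, 0.135) [0.042 0.246] rows x,z,ry [(np.float64(0.008), np.float64(-0.003), np.float64(2.0)), (np.float64(0.008), np.float64(-0.002), np.float64(2.0))]
(28, 0.175, 0.135) (28, 0.215, 0.16) [0.082 0.271] rows x,z,ry [(np.float64(0.024), np.float64(-0.002), np.float64(0.0)), (np.float64(0.024), np.float64(-0.002), np.float64(0.0))]
(28, 0.215, 0.16) (28, 0.235, 0.172) [0.102 0.283] rows x,z,ry [(np.float64(0.012), np.float64(-0.001), np.float64(0.0)), (np.float64(0.012), np.float64(-0.001), np.float64(0.0))]
(28, 0.235, 0.172) (28, 0.245, 0.235) [0.112 0.346] rows x,z,ry [(np.float64(0.019), np.float64(-0.025), np.float64(0.0)), (np.float64(0.019), np.float64(-0.025), np.float64(0.0))]
(28, 0.245, 0.235) (14, 0.25, 0.27) [0.148 0.41 ] rows x,z,ry [(np.float64(0.03), np.float64(-0.021), np.float64(-7.0)), (np.float64(0.029), np.float64(-0.022), np.float64(-7.0))]
(14, 0.25, 0.27) (0, 0.25, 0.285) [0.185 0.446] rows x,z,ry [(np.float64(0.022), np.float64(-0.014), np.float64(-7.0)), (np.float64(0.021), np.float64(-0.014), np.float64(-7.0))]
```

Request:
play_rows:
  rows:
    - [0,0,-0.001,-0.005,0,0,0]
    - [0,0.003,-0.001,-0.007,0,0,0]
    - [0,0.006,0,-0.007,0,0,0]
    - [0,0.006,0,-0.006,0,0,0]
    - [0,0,0,0,0,0,0]

```text
clock: 15.52
tool_pos: [0.5166, 0.1804, 0.2044]
eef_rot: [0.617, 0.787, 0.001, 0.0]
contact_force: [-0.4, 0.1, -1.2]
opening: 0.473
finger_force: 34.7
```

```bash
python3 - <<'E'
from h import *
rep(0); im=snap("top","t3"); im2=snap("side")
print([(a,p,L(p)) for a,p in spot("top","tongs_heel")])
a=cv2.resize(im[110:285,200:430],None,fx=2,fy=2); b=cv2.resize(im2[120:295,200:370],None,fx=2,fy=2)
cv2.imwrite("pics/z3.png",np.hstack([a,b])[:,:,::-1])
E
```

```text
t 15.525 tcp [0.5166 0.1804 0.2044] loc [0.0074 0.0666 0.2044] q [-0.33  0.91 -0.14  1.93  0.36  0.32 -0.53] F [-0.4  0.1 -1.2] op 0.473 ff 34.7
tool x [-0.238  0.971  0.001] z [ 0.002  0.002 -1.   ] turn [ 0.13 -0.07  0.16] G loc [0.0077 0.0667 0.0574]
[(0.39, [0.497, 0.228, 0.051], array([-0.0004,  0.1174,  0.051 ]))]
```

View pics/z3.png

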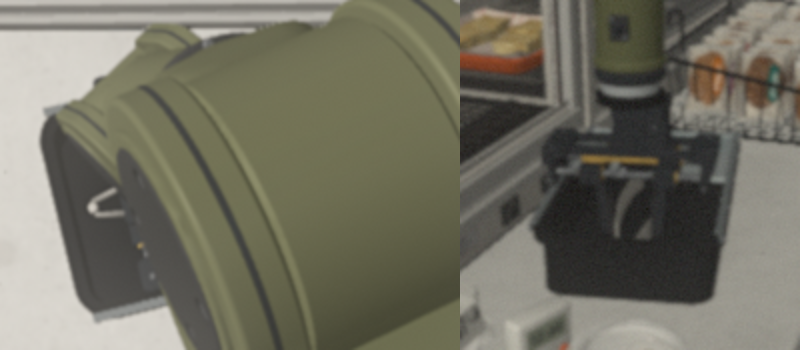

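Left half: the heel shows at (92,208) in front of the arm. Right half: the tongs hang between the fingers, off the floor, with about −1.2 N in z matching their weight. Tilting next.

Request:
play_rows:
  rows:
    - [0,-0.006,0,-0.004,0,4,0]
    - [0,-0.006,0,-0.004,0,4,0]
    - [0,-0.01,0,-0.01,0,5,0]
    - [0,-0.008,0,-0.01,0,5,0]
    - [0,0,0,0,0,0,0]

```text
clock: 16.3
tool_pos: [0.525, 0.1437, 0.2271]
eef_rot: [0.612, 0.775, 0.096, -0.123]
contact_force: [-0.3, -0.2, -1.7]
opening: 0.469
finger_force: 34.7
```

```bash
python3 - <<'E'
from h import *
rep(18); im2=snap("side")
print([(a,p,L(p)) for c in("top","side") for a,p in spot(c,"tongs_heel")])
cv2.imwrite("pics/z4.png",cv2.resize(im2[90:300,200:370],None,fx=2.5,fy=2.5)[:,:,::-1])
E
```

```text
t 16.3 tcp [0.525  0.1437 0.2271] loc [0.007  0.0289 0.2271] q [ 0.05  0.93 -0.53  1.92  0.29  0.36 -0.32] F [-0.3 -0.2 -1.7] op 0.469 ff 34.7
tool x [-0.22   0.926  0.308] z [-0.072  0.3   -0.951] turn [ 0.02  0.06 -0.23] G loc [0.007  0.0742 0.0872]
[(0.39, [0.497, 0.228, 0.051], array([-0.0004,  0.1174,  0.051 ])), (0.49, [0.499, 0.197, 0.078], array([-0.0058,  0.0868,  0.078 ]))]
```

View pics/z4.png

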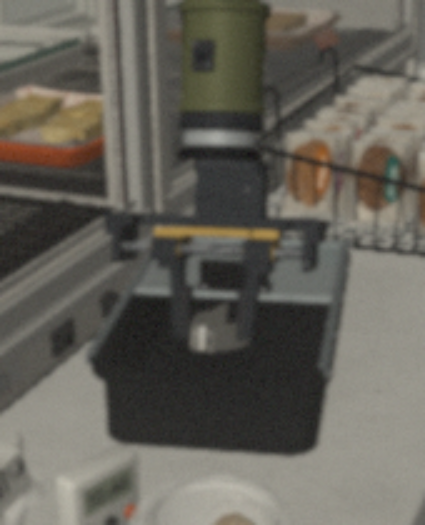

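The tongs follow the grip: the heel is up at (200,335) and the force is their weight alone. Continuing to tilt and draw out.

Request:
play_rows:
  rows:
    - [0,0.001,0,-0.005,0,3,0]
    - [0,0.001,0,-0.005,0,3,0]
    - [0,0.008,0,-0.003,0,2,0]
    - [0,0.008,0,-0.002,0,2,0]
    - [0,0,0,0,0,0,0]

```text
clock: 17.08
tool_pos: [0.5213, 0.1584, 0.2491]
eef_rot: [0.599, 0.764, 0.149, -0.19]
contact_force: [-0.5, -0.3, -1.0]
opening: 0.468
finger_force: 34.7
```

```bash
python3 - <<'E'
from h import *
rep(28)
E
```

```text
t 17.075 tcp [0.5213 0.1584 0.2491] loc [0.0069 0.044  0.2491] q [ 0.17  0.96 -0.72  1.91  0.22  0.39 -0.25] F [-0.5 -0.3 -1. ] op 0.468 ff 34.7
tool x [-0.211  0.857  0.47 ] z [-0.112  0.456 -0.883] turn [-0.08 -0.02  0.18] G loc [0.0066 0.113  0.1193]
```

On track, with weight only on the wrist. Drawing out along the slope.

Request:
play_rows:
  rows:
    - [0,0.016,0,-0.001,0,0,0]
    - [0,0.016,0,-0.001,0,0,0]
    - [0,0.016,0,-0.001,0,0,0]
    - [0,0.016,0,-0.001,0,0,0]
    - [0,0.01,0,-0.001,0,0,0]
    - [0,0,0,0,0,0,0]

```text
clock: 17.82
tool_pos: [0.5066, 0.2193, 0.2888]
eef_rot: [0.599, 0.763, 0.15, -0.19]
contact_force: [-0.1, -0.3, -1.2]
opening: 0.468
finger_force: 34.7
```

```bash
python3 - <<'E'
from h import *
rep(28); im2=snap("side")
cv2.imwrite("pics/z5.png",cv2.resize(im2[60:300,200:370],None,fx=2.5,fy=2.5)[:,:,::-1])
E
```

```text
t 17.825 tcp [0.5066 0.2193 0.2888] loc [0.0068 0.1067 0.2888] q [ 0.06  0.89 -0.73  1.9   0.17  0.4  -0.34] F [-0.1 -0.3 -1.2] op 0.468 ff 34.7
tool x [-0.211  0.857  0.47 ] z [-0.111  0.456 -0.883] turn [-0.02 -0.01  0.17] G loc [0.0068 0.1757 0.159 ]
```

View pics/z5.png

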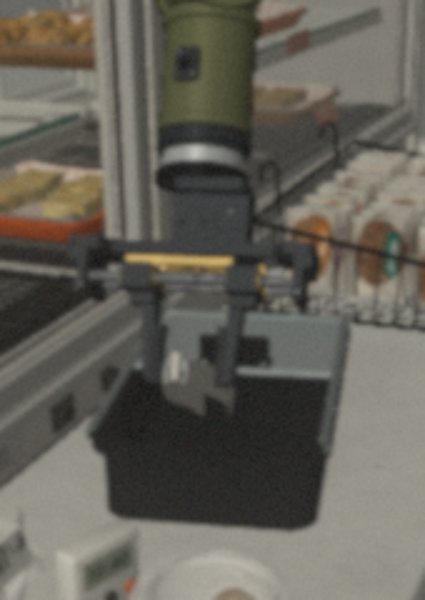

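The tongs are tilted with the heel at (175,365), and the lid is still back (bar at (235,350)). The tips should now be past the plate's edge. Raising and levelling.

Request:
play_rows:
  rows:
    - [0,0.019,0,-0.025,0,0,0]
    - [0,0.019,0,-0.025,0,0,0]
    - [0,0.02,0,-0.022,0,-5,0]
    - [0,0.02,0,-0.022,0,-5,0]
    - [0,0.02,0,-0.02,0,-6,0]
    - [0,0.02,0,-0.02,0,-6,0]
    - [0,0.02,0,-0.015,0,-6,0]
    - [0,0,0,0,0,0,0]

```text
clock: 18.88
tool_pos: [0.4884, 0.2924, 0.4739]
eef_rot: [0.616, 0.788, 0.002, -0.0]
contact_force: [-0.6, 0.2, -2.6]
opening: 0.471
finger_force: 34.7
```

```bash
python3 - <<'E'
from h import *
rep(0); im=snap("top"); im2=snap("side")
for l in("tongs_center","tongs_heel","tongs_tips"): print(l,[(c,a,p) for c in("top","side") for a,p in spot(c,l)[:1]])
for l in("bell","jam_jar","timer"): print(l,spot("top",l)[:1])
cv2.imwrite("pics/z6.png",np.hstack([cv2.resize(im,(400,300)),cv2.resize(im2[20:320,160:420],(400,460))[:300]])[:,:,::-1])
E
```

```text
t 18.875 tcp [0.4884 0.2924 0.4739] loc [0.0064 0.182  0.4739] q [-0.33  0.56 -0.49  1.64  0.3   1.01 -0.67] F [-0.6  0.2 -2.6] op 0.471 ff 34.7
tool x [-0.24   0.971  0.003] z [ 0.002  0.003 -1.   ] turn [ 0.13 -0.16  0.31] G loc [0.0067 0.1824 0.3269]
tongs_center [('top', 0.61, [0.533, 0.153, 0.3]), ('side', 0.9, [0.482, 0.292, 0.315])]
tongs_heel [('side', 0.73, [0.48, 0.29, 0.308])]
tongs_tips [('top', 0.53, [0.539, 0.152, 0.297]), ('side', 0.63, [0.485, 0.289, 0.314])]
bell [(0.43, [0.395, 0.395, 0.025])]
jam_jar [(0.73, [0.536, 0.155, 0.298])]
timer []
```

View pics/z6.png

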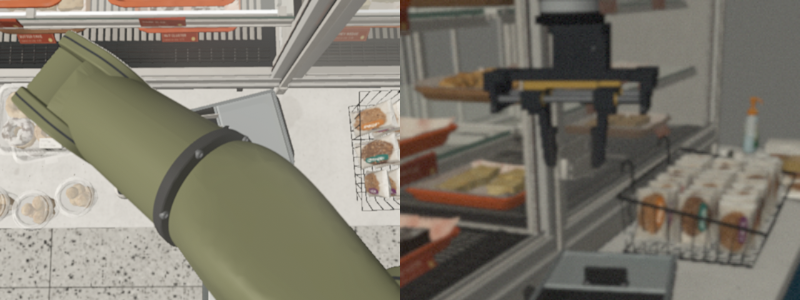

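The right half shows the tongs held clear of the pan, with the lid open. The finder's heights (~0.30 at the tips end, ~0.31 elsewhere) hint at a slight tilt, so I'm checking the pitch with the masks.

```bash
python3 - <<'E'
from h import *
s=status.get_state(); R=Ro.from_quat(s["eef_rot"]).as_matrix(); G=s["tool_pos"]+.147*R[:,2]; ux,uy=R[:,0],R[:,1]; up=-R[:,2]
pts=[(.065,9,9),(.015,18,11),(-.045,25,13),(-.1,20,14),(-.159,14,15.5)]
def hull(cam,ph,off):
    f=np.radians(ph); u=np.cos(f)*ux+np.sin(f)*up; n=-np.sin(f)*ux+np.cos(f)*up
    P=[px(cam,G-off*up+a*u+sx*b/1e3*uy+sz*c/1e3*n) for a,b,c in pts for sx in(-1,1) for sz in(-1,1)]
    m=np.zeros((420,560),np.uint8); cv2.fillConvexPoly(m,cv2.convexHull(np.array(P,np.float32)).astype(np.int32),1); return m.astype(bool)
M={}
for c in("top","side"):
    snap(c)
    for l in ("tongs_center","tongs_tips"):
        d=finder.regions_of(c,l)
        if d:
            m=d[0]["mask"]; M.setdefault(c,m); y,x=np.where(m); print(c,l,round(d[0]["score"],2),m.sum(),x.min(),x.max(),y.min(),y.max())
for c in M:
    for ph in (-20,-15,-10,-5,0,5,10,15,20):
        for off in(.0135,):
            h=hull(c,ph,off); y,x=np.where(h); i=(h&M[c]).sum(); print(c,ph,"mask outside hull",(M[c]&~h).sum(),"IoU",round(i/(h|M[c]).sum(),2),x.min(),x.max(),y.min(),y.max())
E
```

```text
top tongs_center 0.62 54 294 307 160 165
top tongs_tips 0.68 95 292 308 160 166
side tongs_center 0.6 457 262 285 109 136
side tongs_tips 0.95 502 262 287 108 136
top -20 mask outside hull 0 IoU 0.01 149 311 149 216
top -15 mask outside hull 0 IoU 0.01 147 312 150 216
top -10 mask outside hull 0 IoU 0.01 146 313 152 216
top -5 mask outside hull 0 IoU 0.01 145 313 154 216
top 0 mask outside hull 0 IoU 0.01 144 313 156 216
top 5 mask outside hull 0 IoU 0.01 144 313 158 215
top 10 mask outside hull 7 IoU 0.01 144 312 161 215
top 15 mask outside hull 35 IoU 0.0 144 310 163 214
top 20 mask outside hull 54 IoU 0.0 144 308 166 214
side -20 mask outside hull 5 IoU 0.24 260 293 74 150
side -15 mask outside hull 7 IoU 0.27 259 293 80 148
side -10 mask outside hull 4 IoU 0.31 259 294 87 145
side -5 mask outside hull 5 IoU 0.36 259 294 93 142
side 0 mask outside hull 3 IoU 0.44 259 294 100 139
side 5 mask outside hull 17 IoU 0.53 259 294 107 135
side 10 mask outside hull 93 IoU 0.49 259 294 113 132
side 15 mask outside hull 110 IoU 0.49 259 294 117 135
side 20 mask outside hull 49 IoU 0.48 259 294 113 142
```

The masks fit a pitch of about 0–5°, well within 17°, and both ends are at z≈0.3. A short hold to settle, then I hand in.

Request:
play_rows:
  rows:
    - [0,0,0,0,0,0,0]
    - [0,0,0,0,0,0,0]
    - [0,0,0,0,0,0,0]
    - [0,0,0,0,0,0,0]

```text
clock: 20.23
tool_pos: [0.4893, 0.2901, 0.473]
eef_rot: [0.618, 0.786, 0.0, 0.0]
contact_force: [-0.6, -0.2, -1.0]
opening: 0.465
finger_force: 34.7
```

```bash
python3 -c "
from h import *
rep(0); print(r.finish_job())"
```

```text
t 20.225 tcp [0.4893 0.2901 0.473 ] loc [0.0067 0.1796 0.473 ] q [-0.32  0.57 -0.49  1.64  0.3   1.01 -0.67] F [-0.6 -0.2 -1. ] op 0.465 ff 34.7
tool x [-0.237  0.972 -0.   ] z [ 0. -0. -1.] turn [0.   0.   0.09] G loc [0.0067 0.1796 0.326 ]
the job is handed in; nothing more can be done
None
```

I handed the job in at about 20 s: the lid is fully back and the tongs came out heel first, now held still and near level (about 0–5°) some 0.3 m above the counter; the final camera check could not see all the bystanders, and no verdict was returned.

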